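# Cock and load the table-game launcher

### The arm

A 7-joint arm with a two-finger parallel gripper is mounted at the origin on the work surface. World frame = base frame: x ahead of the robot, y to its left, z up, the work surface at z = 0. Lengths are in m, angles in rad, forces in N, time in s.
With the tool pointing down it reaches from about 0.4 to 0.75 m from the base axis. Payload 19.5 kg.
Tool frame: the origin (TCP) lies midway between the tips of the shut fingers; the grasp point (between the pads) lies tcp_to_grasp behind it (tcp_to_grasp is the distance from the TCP to the grasp point, in m); z points along the fingers, y is the line along which they close (so a half turn about z gives the same grasp; the last joint's range is limited). The gripper opens to 85 mm and grips with 20 to 120 N. Pads are 22 mm wide; open, the fingers measure 114 mm over their backs; the gripper's body (76 mm by 85 mm) begins 54 mm behind the grasp point. The pads swing forward as they close: fully open they stand 13 mm farther back than shut.
Start: joints at [1.117, 0.707, -0.028, 1.485, 0.022, 0.951, -0.075], TCP at [0.23, -0.527, 0.231] pointing down, gripper open.
Joint ranges: [-2.71, 2.71], [-0.32, 2.16], [-1.57, 1.52], [0, 2.45], [-1.46, 4.6], [0, 2.02], [-2.83, 2.83]. Speed limits (rad/s): [1.89, 1.89, 2.57, 2.57, 3.01, 3.01, 3.01].

### API

Orientations are given as a rotation vector (axis times angle).
In Python, from station import * gives the robot as it stands. The module is installed in compiled form; this text tells all that it offers.
- The arm moves only by the tool servo_tool, never from a script. Its argument "motion" is a list of rows, each a list of 7 numbers: the shift along the tool's x, y, z in cm, then the turn, a rotation vector about the tool's x, y, z in rad, then the finger opening in cm, from 0 to 8.54. In form: [[dx, dy, dz, ax, ay, az, claw], ...]. A call has 1 to 20 rows; each row shifts and turns the commanded pose from where the row before left it, along the tool's axes as they then stand; what a row does not reach is not made up. A row lasts 1/10 s, in which the tool goes at most 50 mm and 8.59 degrees, less where a joint would pass 70% of its speed; a pose out of reach is approached as far as the arm can. A call is refused whole if a number of a shift passes 5 or a number of a turn 0.15, either way. A call with a gripper value outside its range is refused whole. The fingers move at their own pace and stop on an object; the grip force is fixed at half the most. Time passes only in rows, so rows that do not move let the fingers close. It gives the time, the measured TCP pose, the force, the opening and the grip force at its end, in the units of the state.
- get_state(): the state, without advancing time (a new reading comes with each control period).
- get_image(name): name is "scene" or "top"; returns (picture, depth): 384x512x3 uint8, red, green, blue; 384x512 float32, m along the optical axis (not along the pixel's ray), 0 where there is no reading.
- calibration(name): a dict with "mtx" (3x3 intrinsics, pixels), "eye" and "rotation" of the camera in the world. Camera axes: x right, y down, z forward; pixel columns grow to the right and rows downward; lengths in m; the calibration is good to about 2 mm. A picture is of the moment at which its call begins. calibration takes no time and is no camera call.
- hand_in(): hands the job in; it is judged then, once.
The state is a dict: "clock": time; "q": joint angles; "joint_velocities": joint speeds; "joint_torque": joint torques, N m; "eef_pos": TCP position; "tcp_rot": TCP orientation; "wrist_force": force on the tool from outside, world axes, zero at the start; "wrist_torque": the same for the moment, N m; "finger_gap": finger opening in m; "grasp_force": force on a finger pad.
Only numpy, scipy, OpenCV 4.12 (cv2) and the standard library are available. Lean on these libraries where they do the work, as an engineer would, in place of code of your own. Each camera call takes 0.05 s, during which the arm holds its last target. There are 200 camera calls.

### The job

Make the wooden table-game launcher ready to fire: draw its sprung arm back by the blue knob until the red hair-trigger catch hooks it, ease it back gently in the hand until the catch carries it, and only then let go, without it firing. Do not strain the spring buffer behind the catch; then set the red ball on the black tee in front of the cocked arm, leaving everything else on the bench where it is.

Things in the scene. Friction and masses are not known exactly. Their poses are not given: they have to be found in the camera images.
- launcher: Launcher of a wooden table game, fixed: a plywood board 240 x 260 x 15 mm lying flat. Origin: centre of its underside; x: firing direction; y: from the arm's pivot towards the catch. On it: the sprung arm (wooden bar, blue knob), red catch with red trigger tail, spring buffer with black rubber face, black ball tee, brown rest post.
- kicker (a joint): Angle (rad) of the sprung arm about its upright pivot. 0: at rest by the brown post; grows as the arm is drawn back, counter-clockwise from above, to the board's -x side; at 0.85 the arm lies along the board's y. A spring pulls it to 0: 4 N at the knob at rest, 8 N when drawn. The catch takes it somewhere between 0.73 and 0.97 (see catch_mid).
- pivot (a point): The arm's upright pivot axis, at the height of the board's top (15 mm above the table), 40 mm to -x and 100 mm to -y of the board's centre. The arm is a wooden bar 16 mm wide, its underside 14 mm and its top 30 mm above the board; an upright steel nose pin 10 mm thick forms its tip, 170 mm from this axis.
- knob (a point): Grip point on the arm's blue knob, 140 mm from the pivot axis and 69 mm above the table. The knob is an upright cylinder 22 mm thick, from 45 to 91 mm above the table, and goes round with the arm; nothing stands within 40 mm of it above 47 mm.
- catch_mid (a point): Middle of the range of the nose pin's place when hooked: a point fixed on the board, 15 mm above the table. Catch and buffer are clamped together up to 20 mm to either side of it along the board's x, differently each time and not measured. The nose pushes the light sprung catch aside almost unfelt; once past, the catch springs in behind it.
- nose (a point): Middle of the steel nose pin at the arm's tip. 3 mm after passing the catch (2.5 mm at the knob) it meets the spring buffer, felt at the knob as a clear extra pull of about 3 N per mm; over 9 N on it strains the buffer. Let forward, it bears on the catch, which takes the spring's pull off the hand. The catch carries up to 15 N; letting the arm jump onto it is too much.
- tail (a point): Near the end of the catch's red trigger tail when the catch is at mid range (a point fixed on the board; the tail is shifted with the catch). The tail lies beyond the arm's tip and points to the board's +x, up to 40 mm above the table; a light push on it towards the arm fires the launcher.
- tee (a point): Ball tee on the board, a black funnel-shaped cup 28 mm across its rim with a 20 mm opening, 12 mm tall; this point is the centre of its rim, 27 mm above the table. A seated ball has its centre 12 to 13 mm above this point. The arm at rest covers the ball's place; the drawn arm is about 60 mm clear of it.
- ball_red_center (a point): Centre of the loose red wooden ball, 32 mm across, 15 g, standing in a turned dark wooden ring cup (38 mm across, 10 mm high, fixed) left or right of the launcher; its centre is about 23 mm above the table.
- ball_pale_center (a point): Centre of the spare pale wooden ball, 32 mm across, in the other ring cup. Not wanted.
- skittle: Small yellow turned skittle, 46 mm tall, 24 mm thick, standing on the launcher board's far right corner; origin under its foot.
- glue: White glue bottle, 56 mm thick, 150 mm tall; origin under its foot.
- toy_house: White toy house with brown roof, 70 x 60 mm, about 105 mm tall; origin under its middle.
There are look-alikes about, which are no part of the job. What is meant by the part that bears ball_red_center is not green or orange, and is the smaller of those in its own colour.

How it is judged:
By the outcome, as a careful person would: the job done as asked, in the order asked, and still so for the second after the job is handed in, with the robot touching nothing.
It also fails if it takes over 72 s, if anything falls off the work surface, if the arm or the gripper's body presses on something with over 40 N, if the wrist force passes 120 N, or if a joint passes its speed limit or range.

## Working session

There is one attempt and no reset: what is moved stays moved. The work goes in short steps, Python scripts to look and compute and a tool call to move; the robot and the scene stay as the last step left them, time stands still between calls to the robot, and variables do not carry over. Pictures are saved under pics/ and viewed, at most 10 in all, crops included, and the job is handed in when it is done.

Besides the shell and the picture viewer there is one more tool, called after "Call:" as name([rows], argument=value, ...), one row to a line, values as JSON. servo_tool: Moves the arm, as the interface text tells. Its arguments: {"type":"object","properties":{"motion":{"type":"array"}},"required":["motion"]}

```bash
mkdir -p pics
python3 - <<'E'
from station import *
import cv2,numpy as np
for n in("scene","top"):
    p,d=get_image(n); cv2.imwrite(f"pics/{n}0.png",cv2.resize(p[...,::-1],(800,600),interpolation=cv2.INTER_CUBIC)); np.savez(f"{n}0.npz",p=p,d=d)
    c=calibration(n); print(n,c)
s=get_state(); print({k:np.round(v,4) for k,v in s.items()})
try: print(tcp_to_grasp)
except Exception as e: print(e)
E
```

```text
scene {'mtx': array([[356.16591067,   0.        , 252.00375258],
       [  0.        , 356.16591067, 190.86699623],
       [  0.        ,   0.        ,   1.        ]]), 'eye': array([1.03733239, 0.41984873, 0.9235661 ]), 'rotation': array([-1.19467688, -2.45955042,  0.85205475])}
top {'mtx': array([[390.86989742,   0.        , 251.18878737],
       [  0.        , 390.86989742, 191.93503938],
       [  0.        ,   0.        ,   1.        ]]), 'eye': array([ 0.42545955, -0.01138095,  1.03669917]), 'rotation': array([-2.14675837,  2.18424613, -0.12607653])}
{'clock': np.float64(0.1), 'q': array([ 1.1173,  0.707 , -0.0276,  1.485 ,  0.022 ,  0.9509, -0.0755]), 'joint_velocities': array([ 0.0012, -0.0015,  0.0011, -0.0009,  0.0016,  0.0014,  0.0002]), 'joint_torque': array([ 1.70000e-03, -8.84291e+01,  1.23660e+00, -2.36452e+01,
        1.71000e-02,  5.00000e-03, -0.00000e+00]), 'eef_pos': array([ 0.23  , -0.5267,  0.2309]), 'tcp_rot': array([-3.0742e+00, -6.4210e-01,  4.0000e-04]), 'wrist_force': array([0.2732, 0.5043, 0.7008]), 'wrist_torque': array([-0.0542,  0.0393, -0.0336]), 'grasp_force': np.float64(0.0), 'finger_gap': np.float64(0.0854)}
0.0187
```

View pics/top0.png

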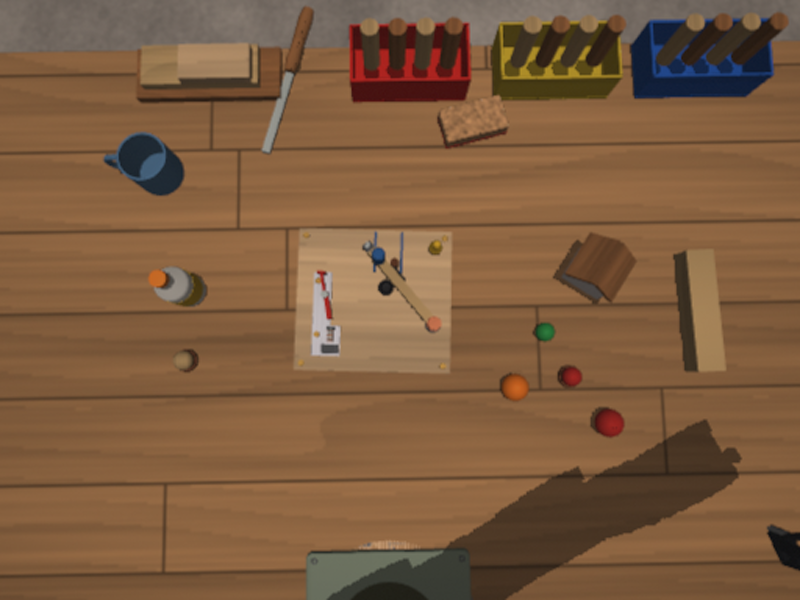

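View pics/scene0.png

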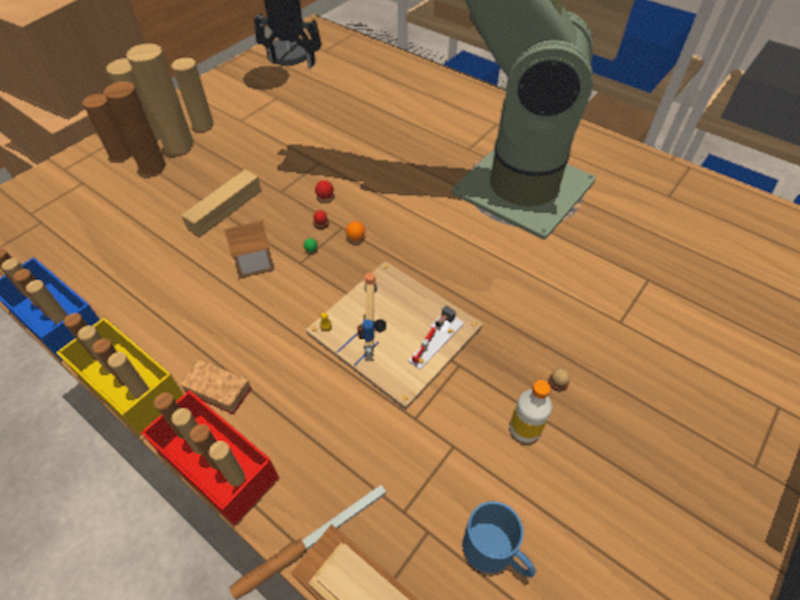

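Top view (800x600): board is at about (293-453, 229-373), with pivot cap (433,323), knob (378,256) and nose (368,246). Tee is at (386,287), catch and buffer on the left (325,310). The smaller red ball is at (570,376), with the larger red look-alike at (609,422) and the pale ball at (184,360). The scene view agrees.

```bash
cat > h.py <<'E'
from station import *
import cv2,numpy as np
from scipy.spatial.transform import Rotation as R
def ray(n,u,v):
    c=calibration(n); d=R.from_rotvec(c["rotation"]).as_matrix()@np.linalg.inv(c["mtx"])@[u,v,1]; return c["eye"],d
def onz(n,u,v,z):
    e,d=ray(n,u,v); return e+d*(z-e[2])/d[2]
def proj(n,P):
    c=calibration(n); q=c["mtx"]@(R.from_rotvec(c["rotation"]).as_matrix().T@(np.asarray(P)-c["eye"])); return q[:2]/q[2]
def tri(a,b):
    (e1,d1),(e2,d2)=ray("top",*a),ray("scene",*b); t=np.linalg.lstsq(np.c_[d1,-d2],e2-e1,rcond=None)[0]
    p,q=e1+d1*t[0],e2+d2*t[1]; return (p+q)/2,np.linalg.norm(p-q)
def blobs(p,lo,hi,amin=8):
    h=cv2.cvtColor(p,cv2.COLOR_RGB2HSV); m=cv2.inRange(h,lo,hi)
    n,l,s,c=cv2.connectedComponentsWithStats(m); return [(c[i].round(2),s[i]) for i in range(1,n) if s[i][4]>=amin],m
E
python3 - <<'E'
from h import *
T=np.load("top0.npz");S=np.load("scene0.npz");p=T["p"];k=512/800
for (u,v) in [(310,300),(400,350),(270,300),(470,300),(300,400),(350,215),(570,376),(378,256),(433,323),(386,287)]:
    u2,v2=int(u*k),int(v*k); print((u,v),p[v2,u2],cv2.cvtColor(p[v2:v2+1,u2:u2+1],cv2.COLOR_RGB2HSV)[0,0],T["d"][v2,u2])
for n,A in(("top",T),("scene",S)):
    q=A["p"]
    print(n,"red",*[(c,s.tolist()) for c,s in blobs(q,(0,190,70),(5,255,255))[0] if s[4]<300])
    print(n,"blue",*[(c,s.tolist()) for c,s in blobs(q,(105,120,20),(125,255,255))[0] if s[4]<200])
    print(n,"yellow",*[(c,s.tolist()) for c,s in blobs(q,(20,170,60),(32,255,255))[0] if s[4]<200])
# crop for detailed view
a=p[135:250,175:305]; b=S["p"][160:270,185:320]
cv2.imwrite("pics/crop1.png",np.vstack([cv2.resize(a,(520,300) if 0 else (650,575),interpolation=cv2.INTER_CUBIC)])[...,::-1])
E
```

```text
(310, 300) [188 150 111] [ 15 104 188] 1.0249773
(400, 350) [163 130  96] [ 15 105 163] 1.0211071
(270, 300) [144 103  66] [ 14 138 144] 1.0408314
(470, 300) [140 100  65] [ 14 137 140] 1.0439434
(300, 400) [139  99  64] [ 14 138 139] 1.0209199
(350, 215) [157 111  71] [ 14 140 157] 1.0566678
(570, 376) [135  35  31] [  1 196 135] 0.9939687
(378, 256) [ 44  77 121] [107 162 121] 0.96412945
(433, 323) [189 109  75] [  9 154 189] 0.98135394
(386, 287) [39 38 38] [ 0  7 39] 1.0239111
top red (array([245.27,  16.45]), [243, 16, 6, 2, 11]) (array([209.5 , 197.39]), [208, 191, 4, 13, 28]) (array([365.66, 240.67]), [360, 236, 12, 11, 93]) (array([389.88, 270.51]), [382, 262, 17, 17, 215])
top blue (array([453.12,  13.62]), [452, 13, 4, 3, 8]) (array([470.3,  12.9]), [469, 12, 4, 4, 10]) (array([488.44,  12.67]), [487, 12, 4, 3, 9]) (array([241.78, 163.39]), [238, 159, 8, 10, 59])
top yellow (array([278.24, 157.96]), [275, 154, 7, 9, 49]) (array([123.83, 186.8 ]), [114, 175, 15, 21, 103])
scene red (array([206.94, 120.69]), [202, 116, 11, 11, 87]) (array([204.21, 138.33]), [201, 135, 7, 8, 43]) (array([275.29, 213.07]), [273, 210, 5, 7, 14])
scene blue (array([510.33, 127.67]), [509, 125, 3, 6, 12]) (array([235.43, 210.65]), [232, 205, 8, 13, 75])
scene yellow (array([207.78, 205.89]), [205, 200, 7, 12, 55]) (array([335.87, 273.39]), [328, 262, 21, 18, 155])
```

View pics/crop1.png

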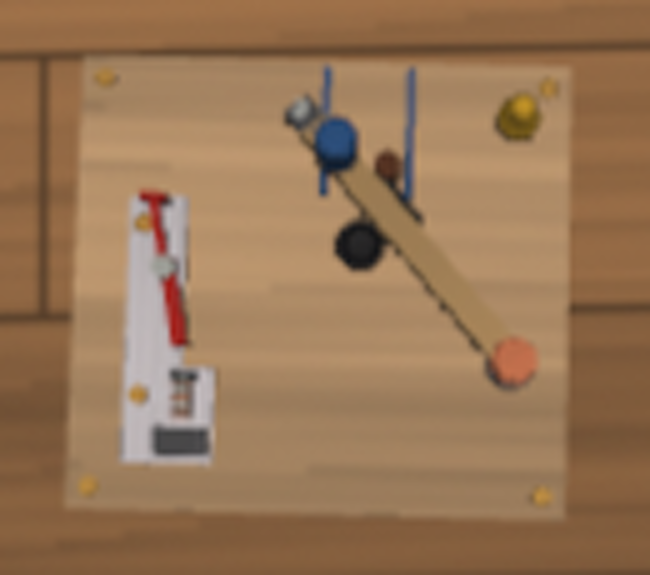

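The crop shows board corners (84,57), (572,68), (565,518), (66,508). Pivot cap is (516,360), knob top (337,138), nose (300,110), tee (358,245). Catch hook tip is (180,345), buffer face (183,375), rest post (388,165) and skittle (520,112).

```bash
cat >> h.py <<'E'
def board():
    C=np.array([onz("top",175+x/5,135+y/5,.015)[:2] for x,y in[(84,57),(572,68),(565,518),(66,508)]])
    # board coords: TL=(+.12,+.13) TR=(+.12,-.13) BR=(-.12,-.13) BL=(-.12,+.13)
    B=np.array([(.12,.13),(.12,-.13),(-.12,-.13),(-.12,.13)])
    H=(B-B.mean(0)).T@(C-C.mean(0)); th=np.arctan2(H[0,1]-H[1,0],H[0,0]+H[1,1])
    return C.mean(0),th,C,B
E
python3 - <<'E'
from h import *
o,th,C,B=board(); M=np.array([[np.cos(th),-np.sin(th)],[np.sin(th),np.cos(th)]])
print("board",o.round(4),"yaw",th,"resid mm",((C-o-B@M.T)*1e3).round(1).tolist())
W=lambda b:o+M@np.array(b); Bd=lambda w:(M.T@(np.array(w)[:2]-o)).round(4)
cr=lambda x,y,z:onz("top",175+x/5,135+y/5,z)
pv=W((-.04,-.1)); print("pivot",pv.round(4))
k,e=tri((241.78,163.39),(235.43,210.65)); print("knob blob tri",k.round(4),e)
kt=cr(337,136,.091); print("knob top",kt.round(4),"board",Bd(kt))
print("pivot cap brd",Bd(cr(516,360,.05)))
for nm,a in dict(nose=(300,110,.05),tee=(358,245,.027),hook=(180,345,.035),buf=(183,373,.035),tailtip=(150,197,.035),post=(388,165,.04),skit=(520,105,.06)).items():
    w=cr(*a); print(nm,w.round(4),Bd(w))
r=kt[:2]-pv; print("r knob",np.hypot(*r),"ang board deg",np.degrees(np.arctan2(r[1],r[0])-th))
for a,b in(((365.66,240.67),(204.21,138.33)),):
    print("red ball",tri(a,b)[0].round(4),tri(a,b)[1],onz("top",365.2,240.5,.023).round(4),onz("scene",*b,.023).round(4))
print("cam",R.from_rotvec(get_state()["tcp_rot"]).as_matrix().round(3))
E
```

```text
board [0.541  0.0145] yaw -0.03998419944787978 resid mm [[-0.8, -0.1], [-0.7, -0.2], [1.1, 0.6], [0.4, -0.3]]
pivot [ 0.497  -0.0838]
knob blob tri [0.6063 0.0069 0.0695] 0.0022081780678041727
knob top [0.6058 0.0041 0.091 ] board [ 0.0652 -0.0078]
pivot cap brd [-0.0399 -0.1002]
nose [0.6275 0.0235 0.05  ] [0.0861 0.0125]
tee [ 0.5602 -0.005   0.027 ] [ 0.02   -0.0186]
hook [0.5089 0.0873 0.035 ] [-0.035   0.0715]
buf [0.4944 0.0858 0.035 ] [-0.0494  0.0694]
tailtip [0.586  0.1024 0.035 ] [0.0415 0.0896]
post [ 0.5999 -0.0212  0.04  ] [ 0.0603 -0.0333]
skit [ 0.6261 -0.0887  0.06  ] [ 0.0892 -0.0996]
r knob 0.13987949594172122 ang board deg 41.23551502149886
red ball [ 0.4081 -0.3086  0.0241] 0.0005597225992535142 [ 0.4087 -0.308   0.023 ] [ 0.4072 -0.3093  0.023 ]
cam [[ 0.916  0.4   -0.   ]
 [ 0.4   -0.916  0.001]
 [-0.    -0.001 -1.   ]]
```

Call:
servo_tool([
  [3.48,-2.1,0,0,0,0,4.2],
  [3.48,-2.1,0,0,0,0,4.2],
  [3.48,-2.1,0,0,0,0,4.2],
  [3.48,-2.1,0,0,0,0,4.2],
  [3.48,-2.1,0,0,0,0,4.2],
  [3.48,-2.1,0,0,0,0,4.2],
  [3.48,-2.1,0,0,0,0,4.2],
  [3.48,-2.1,0,0,0,0,4.2],
  [3.48,-2.1,0,0,0,0,4.2],
  [3.48,-2.1,0,0,0,0,4.2],
  [3.48,-2.1,0,0,0,0,4.2],
  [3.48,-2.1,0,0,0,0,4.2],
  [3.48,-2.1,0,0,0,0,4.2],
  [3.48,-2.1,0,0,0,0,4.2],
  [3.48,-2.1,0,0,0,0,4.2],
  [3.48,-2.1,0,0,0,0,4.2],
  [0,0,4,0,0,-0.1345,4.2],
  [0,0,4,0,0,-0.1345,4.2],
  [0,0,0,0,0,0,4.2],
  [0,0,0,0,0,0,4.2],
])

```text
clock: 2.1
eef_pos: [0.6061, 0.0035, 0.1522]
tcp_rot: [-2.964, -1.042, 0.0]
wrist_force: [-0.1, 0.1, 1.2]
finger_gap: 0.0421
grasp_force: 0.0
```

```bash
cat >> h.py <<'E'
def togo(x,y,z,yaw,show=True):
    s=get_state(); Rm=R.from_rotvec(s["tcp_rot"]).as_matrix()
    d=Rm.T@(np.array([x,y,z])-s["eef_pos"])*100
    T=R.from_euler("z",yaw)*R.from_euler("x",np.pi)
    w=(R.from_matrix(Rm).inv()*T).as_rotvec()
    print("clock",round(float(s["clock"]),2),"pos",s["eef_pos"].round(4),"yaw",round(float(np.arctan2(Rm[1,0],Rm[0,0])),4),"go cm",d.round(2),"turn",w.round(3),"F",s["wrist_force"].round(1),"gap",round(float(s["finger_gap"]),4),"grip",s["grasp_force"].round(1))
E
python3 -c "
from h import *
togo(.6058,.0043,.0515,.681)"
```

```text
Traceback (most recent call last):
  File "h.py", line 27, in togo
    print("clock",round(float(s["clock"]),2),"pos",s["eef_pos"].round(4),"yaw",round(float(np.arctan2(Rm[1,0],Rm[0,0])),4),"go cm",d.round(2),"turn",w.round(3),"F",s["wrist_force"].round(1),"gap",round(float(s["finger_gap"]),4),"grip",s["grasp_force"].round(1))
                                                                                                                                                                                                                                           ^^^^^^^^^^^^^^^^^^^^^^
AttributeError: 'float' object has no attribute 'round'
```

Call:
servo_tool([
  [0.03,-0.08,2.5,0,0,-0.005,4.2],
  [0,0,2.5,0,0,0,4.2],
  [0,0,2.5,0,0,0,4.2],
  [0,0,2.57,0,0,0,4.2],
  [0,0,0,0,0,0,4.2],
  [0,0,0,0,0,0,0],
  [0,0,0,0,0,0,0],
  [0,0,0,0,0,0,0],
  [0,0,0,0,0,0,0],
  [0,0,0,0,0,0,0],
  [0,0,0,0,0,0,0],
])

```text
clock: 3.2
eef_pos: [0.6053, 0.0064, 0.053]
tcp_rot: [-2.957, -1.055, -0.001]
wrist_force: [-11.5, 9.5, 8.5]
finger_gap: 0.0204
grasp_force: 58.2
```

```bash
sed -i 's/s\["grasp_force"\].round(1)/round(float(s["grasp_force"]),1)/' h.py
cat >> h.py <<'E'
PV=np.array([.497,-.0838]); YAW=-.04
def arm():
    s=get_state(); r=s["eef_pos"][:2]-PV; a=np.arctan2(r[1],r[0]); F=s["wrist_force"]
    t=np.array([-np.sin(a),np.cos(a)]); u=r/np.hypot(*r)
    Rm=R.from_rotvec(s["tcp_rot"]).as_matrix()
    print("t",round(float(s["clock"]),2),"kicker",round(float(a-YAW-np.pi/2+.85),4),"r",np.hypot(*r).round(4),"yawerr",round(float(np.arctan2(Rm[1,0],Rm[0,0])-a),3),"Ft",round(float(F[:2]@t),2),"Fr",round(float(F[:2]@u),2),"Fz",F[2].round(2),"z",s["eef_pos"][2].round(4),"gap",round(float(s["finger_gap"]),4),"grip",round(float(s["grasp_force"]),1))
E
python3 -c "
from h import *
arm()"
```

```text
t 3.2 kicker 0.0134 r 0.1409 yawerr -0.009 Ft 14.64 Fr -2.77 Fz 8.49 z 0.053 gap 0.0204 grip 58.2
```

Call:
servo_tool([
  [0,-0.1,-0.1,0,0,0,0],
  [0,-0.1,0,0,0,0,0],
  [0,0,0,0,0,0,0],
  [0,0,0,0,0,0,0],
])

```text
clock: 3.6
eef_pos: [0.6052, 0.0065, 0.0531]
tcp_rot: [2.959, 1.055, 0.003]
wrist_force: [-2.0, 3.7, 9.3]
finger_gap: 0.0206
grasp_force: 62.0
```

```bash
sed -i 's/^PV=.*; YAW/PV=np.array([.4965,-.0818]); YAW/' h.py; python3 -c "
from h import *
arm()"
```

```text
t 3.6 kicker 0.0011 r 0.14 yawerr 0.003 Ft 4.14 Fr 0.84 Fz 9.25 z 0.0531 gap 0.0206 grip 62.0
```

Call:
servo_tool([
  [-0.003,-0.28,0,0,0,-0.02,0],
  [-0.011,-0.56,0,0,0,-0.04,0],
  [-0.011,-0.56,0,0,0,-0.04,0],
  [-0.011,-0.56,0,0,0,-0.04,0],
  [-0.011,-0.56,0,0,0,-0.04,0],
  [-0.011,-0.56,0,0,0,-0.04,0],
  [-0.003,-0.28,0,0,0,-0.02,0],
  [0,0,0,0,0,0,0],
])

```text
clock: 4.4
eef_pos: [0.5818, 0.0294, 0.0531]
tcp_rot: [2.809, 1.402, 0.006]
wrist_force: [6.4, 0.7, 6.6]
finger_gap: 0.0203
grasp_force: 61.9
```

```bash
python3 -c "
from h import *
arm()"
```

```text
t 4.4 kicker 0.2354 r 0.1401 yawerr 0.01 Ft -4.63 Fr 4.39 Fz 6.6 z 0.0531 gap 0.0203 grip 61.9
```

Call:
servo_tool([
  [0.027,-0.28,0,0,0,-0.02,0],
  [-0.003,-0.56,0,0,0,-0.04,0],
  [-0.003,-0.56,0,0,0,-0.04,0],
  [-0.003,-0.56,0,0,0,-0.04,0],
  [-0.003,-0.56,0,0,0,-0.04,0],
  [-0.003,-0.56,0,0,0,-0.04,0],
  [-0.011,-0.56,0,0,0,-0.04,0],
  [-0.011,-0.56,0,0,0,-0.04,0],
  [-0.003,-0.28,0,0,0,-0.02,0],
  [0,0,0,0,0,0,0],
])

```text
clock: 5.4
eef_pos: [0.5428, 0.0505, 0.0531]
tcp_rot: [2.55, 1.831, 0.005]
wrist_force: [5.9, -0.8, 7.6]
finger_gap: 0.0206
grasp_force: 62.2
```

```bash
python3 -c "
from h import *
arm()"
```

```text
t 5.4 kicker 0.5534 r 0.1402 yawerr 0.011 Ft -5.88 Fr 1.17 Fz 7.57 z 0.0531 gap 0.0206 grip 62.2
```

Call:
servo_tool([
  [-0.003,-0.28,0,0,0,-0.02,0],
  [-0.006,-0.42,0,0,0,-0.03,0],
  [-0.006,-0.42,0,0,0,-0.03,0],
  [-0.006,-0.42,0,0,0,-0.03,0],
  [-0.006,-0.42,0,0,0,-0.03,0],
  [-0.003,-0.28,0,0,0,-0.02,0],
  [0,0,0,0,0,0,0],
  [0,0,0,0,0,0,0],
])

```text
clock: 6.2
eef_pos: [0.5215, 0.0561, 0.053]
tcp_rot: [2.396, 2.028, 0.006]
wrist_force: [6.1, 0.6, 9.4]
finger_gap: 0.0206
grasp_force: 62.3
```

```bash
python3 -c "
from h import *
arm()"
```

```text
t 6.2 kicker 0.711 r 0.1402 yawerr 0.013 Ft -5.92 Fr 1.68 Fz 9.38 z 0.053 gap 0.0206 grip 62.3
```

Call:
servo_tool([
  [-0.003,-0.28,0,0,0,-0.02,0],
  [-0.003,-0.28,0,0,0,-0.02,0],
  [-0.003,-0.28,0,0,0,-0.02,0],
  [0,-0.14,0,0,0,-0.01,0],
  [0,-0.14,0,0,0,-0.01,0],
  [0,0,0,0,0,0,0],
  [0,0,0,0,0,0,0],
])

```text
clock: 6.9
eef_pos: [0.5105, 0.0577, 0.053]
tcp_rot: [2.313, 2.122, 0.006]
wrist_force: [5.5, 1.8, 10.5]
finger_gap: 0.0207
grasp_force: 62.4
```

Run:
```python
from h import *
arm()
p,d=get_image("top"); np.savez("top1.npz",p=p,d=d)
cv2.imwrite("pics/crop2.png",cv2.resize(p[165:235,190:265],(750,600) if 0 else (643,600),interpolation=cv2.INTER_CUBIC)[...,::-1])
```

```text
t 6.9 kicker 0.7901 r 0.1402 yawerr 0.014 Ft -5.34 Fr 2.35 Fz 10.48 z 0.053 gap 0.0207 grip 62.4
```

View pics/crop2.png

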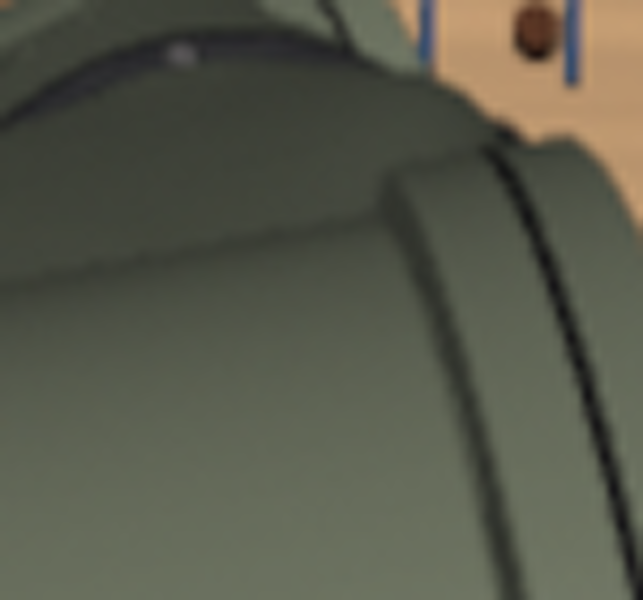

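The robot arm hides the catch in the top view, so I'll continue by feel.

Call:
servo_tool([
  [0,-0.14,0,0,0,-0.01,0],
  [0,-0.14,0,0,0,-0.01,0],
  [0,-0.14,0,0,0,-0.01,0],
  [0,0,0,0,0,0,0],
  [0,0,0,0,0,0,0],
])

```text
clock: 7.45
eef_pos: [0.5063, 0.058, 0.053]
tcp_rot: [2.281, 2.156, 0.006]
wrist_force: [5.5, 1.3, 10.1]
finger_gap: 0.0208
grasp_force: 62.4
```

Call:
servo_tool([
  [0,-0.14,0,0,0,-0.01,0],
  [0,0,0,0,0,0,0],
  [0,0,0,0,0,0,0],
])

```text
clock: 7.75
eef_pos: [0.5049, 0.0581, 0.053]
tcp_rot: [2.27, 2.168, 0.006]
wrist_force: [5.3, 1.5, 11.2]
finger_gap: 0.0205
grasp_force: 62.4
```

Call:
servo_tool([
  [0,-0.14,0,0,0,-0.01,0],
  [0,0,0,0,0,0,0],
  [0,0,0,0,0,0,0],
])

```text
clock: 8.05
eef_pos: [0.5034, 0.0582, 0.053]
tcp_rot: [2.259, 2.179, 0.006]
wrist_force: [5.8, 1.2, 10.8]
finger_gap: 0.0211
grasp_force: 62.5
```

```bash
python3 -c "
from h import *
arm()"
```

```text
t 8.05 kicker 0.8404 r 0.1402 yawerr 0.014 Ft -5.71 Fr 1.44 Fz 10.82 z 0.053 gap 0.0211 grip 62.5
```

Call:
servo_tool([
  [0,-0.1,0,0,0,-0.007,0],
  [0,0,0,0,0,0,0],
  [0,0,0,0,0,0,0],
])

```text
clock: 8.35
eef_pos: [0.5024, 0.0582, 0.053]
tcp_rot: [2.251, 2.187, 0.006]
wrist_force: [6.3, 1.8, 10.7]
finger_gap: 0.0208
grasp_force: 62.5
```

Call:
servo_tool([
  [0,-0.1,0,0,0,-0.007,0],
  [0,0,0,0,0,0,0],
  [0,0,0,0,0,0,0],
])

```text
clock: 8.65
eef_pos: [0.5015, 0.0583, 0.053]
tcp_rot: [2.244, 2.195, 0.006]
wrist_force: [5.4, 1.1, 10.0]
finger_gap: 0.0206
grasp_force: 62.4
```

Call:
servo_tool([
  [0,-0.1,0,0,0,-0.007,0],
  [0,0,0,0,0,0,0],
  [0,0,0,0,0,0,0],
])

```text
clock: 8.95
eef_pos: [0.5006, 0.0583, 0.053]
tcp_rot: [2.236, 2.202, 0.007]
wrist_force: [6.9, 2.3, 10.8]
finger_gap: 0.0204
grasp_force: 62.5
```

Call:
servo_tool([
  [0,-0.1,0,0,0,-0.007,0],
  [0,0,0,0,0,0,0],
  [0,0,0,0,0,0,0],
])

```text
clock: 9.25
eef_pos: [0.4996, 0.0583, 0.053]
tcp_rot: [2.228, 2.21, 0.007]
wrist_force: [7.4, 2.0, 9.0]
finger_gap: 0.0204
grasp_force: 62.5
```

Call:
servo_tool([
  [0,0,0,0,0,0,0],
])

```text
clock: 9.35
eef_pos: [0.4996, 0.0583, 0.053]
tcp_rot: [2.228, 2.21, 0.007]
wrist_force: [6.6, 1.2, 10.5]
finger_gap: 0.0207
grasp_force: 62.5
```

Call:
servo_tool([
  [0,-0.1,0,0,0,-0.007,0],
  [0,0,0,0,0,0,0],
  [0,0,0,0,0,0,0],
])

```text
clock: 9.65
eef_pos: [0.4989, 0.0584, 0.053]
tcp_rot: [2.22, 2.218, 0.007]
wrist_force: [8.1, 2.8, 8.4]
finger_gap: 0.0207
grasp_force: 62.4
```

Call:
servo_tool([
  [0,0,0,0,0,0,0],
])

```text
clock: 9.75
eef_pos: [0.4988, 0.0584, 0.053]
tcp_rot: [2.22, 2.218, 0.007]
wrist_force: [8.0, 2.1, 9.1]
finger_gap: 0.0204
grasp_force: 62.4
```

Call:
servo_tool([
  [0,-0.08,0,0,0,-0.006,0],
  [0,0,0,0,0,0,0],
  [0,0,0,0,0,0,0],
])

```text
clock: 10.05
eef_pos: [0.4982, 0.0584, 0.053]
tcp_rot: [2.214, 2.224, 0.008]
wrist_force: [10.2, 1.5, 8.9]
finger_gap: 0.0208
grasp_force: 62.4
```

Call:
servo_tool([
  [0,0,0,0,0,0,0],
])

```text
clock: 10.15
eef_pos: [0.4983, 0.0584, 0.0531]
tcp_rot: [2.214, 2.224, 0.008]
wrist_force: [9.7, 1.7, 8.9]
finger_gap: 0.0205
grasp_force: 62.4
```

Call:
servo_tool([
  [0,0.05,0,0,0,0.0035,0],
  [0,0.05,0,0,0,0.0035,0],
  [0,0.05,0,0,0,0.0035,0],
  [0,0.05,0,0,0,0.0035,0],
  [0,0.05,0,0,0,0.0035,0],
  [0,0.05,0,0,0,0.0035,0],
  [0,0,0,0,0,0,0],
  [0,0,0,0,0,0,0],
])

```text
clock: 10.95
eef_pos: [0.5008, 0.0583, 0.053]
tcp_rot: [2.237, 2.201, 0.007]
wrist_force: [6.7, 1.1, 10.6]
finger_gap: 0.0204
grasp_force: 62.4
```

Call:
servo_tool([
  [0,0.05,0,0,0,0.0035,0],
  [0,0,0,0,0,0,0],
  [0,0,0,0,0,0,0],
])

```text
clock: 11.25
eef_pos: [0.5013, 0.0583, 0.053]
tcp_rot: [2.241, 2.197, 0.007]
wrist_force: [6.5, 1.3, 10.7]
finger_gap: 0.0203
grasp_force: 62.4
```

Call:
servo_tool([
  [0,0.05,0,0,0,0.0035,0],
  [0,0,0,0,0,0,0],
  [0,0,0,0,0,0,0],
])

```text
clock: 11.55
eef_pos: [0.5018, 0.0583, 0.053]
tcp_rot: [2.245, 2.193, 0.007]
wrist_force: [6.6, 1.2, 10.7]
finger_gap: 0.0208
grasp_force: 62.4
```

Call:
servo_tool([
  [0,0.05,0,0,0,0.0035,0],
  [0,0,0,0,0,0,0],
  [0,0,0,0,0,0,0],
])

```text
clock: 11.85
eef_pos: [0.5021, 0.0583, 0.053]
tcp_rot: [2.249, 2.19, 0.006]
wrist_force: [5.3, 1.6, 11.6]
finger_gap: 0.0206
grasp_force: 62.5
```

Call:
servo_tool([
  [0,0.05,0,0,0,0.0035,0],
  [0,0,0,0,0,0,0],
  [0,0,0,0,0,0,0],
])

```text
clock: 12.15
eef_pos: [0.5022, 0.0583, 0.053]
tcp_rot: [2.253, 2.186, 0.005]
wrist_force: [3.0, 1.9, 12.1]
finger_gap: 0.0206
grasp_force: 62.7
```

Call:
servo_tool([
  [0,0.05,0,0,0,0.0035,0],
  [0,0,0,0,0,0,0],
  [0,0,0,0,0,0,0],
])

```text
clock: 12.45
eef_pos: [0.5023, 0.0583, 0.053]
tcp_rot: [2.257, 2.183, 0.004]
wrist_force: [-0.4, 2.0, 14.8]
finger_gap: 0.0201
grasp_force: 62.9
```

The arm stays at x=0.502 while the pull drops to zero, so the catch is carrying it. Letting go gradually.

Call:
servo_tool([
  [0,0,-0.1,0,0,0,1.8],
  [0,0,0,0,0,0,2.0],
  [0,0,0,0,0,0,2.1],
  [0,0,0,0,0,0,2.2],
  [0,0,0,0,0,0,2.3],
  [0,0,0,0,0,0,2.5],
  [0,0,0,0,0,0,3.0],
  [0,0,0,0,0,0,3.6],
  [0,0,0,0,0,0,4.2],
  [0,0,0,0,0,0,4.2],
])

```text
clock: 13.45
eef_pos: [0.5009, 0.0582, 0.0526]
tcp_rot: [-2.257, -2.185, 0.0]
wrist_force: [0.0, -0.0, 0.7]
finger_gap: 0.0421
grasp_force: 0.0
```

```bash
python3 -c "
from h import *
arm()"
```

```text
t 13.45 kicker 0.8582 r 0.14 yawerr -0.001 Ft -0.02 Fr -0.05 Fz 0.7 z 0.0526 gap 0.0421 grip 0.0
```

Call:
servo_tool([
  [0,0,-1,0,0,0,4.2],
  [0,0,-3,0,0,0,4.2],
  [0,0,-4,0,0,0,5.0],
  [0,0,-4,0,0,0,5.2],
  [0,0,0,0,0,0.1,5.2],
  [0,0,0,0,0,0.1,5.2],
  [0,0,0,0,0,0.1,5.2],
  [0,0,0,0,0,0.1,5.2],
  [0,0,0,0,0,0,5.2],
])

```text
clock: 14.35
eef_pos: [0.5009, 0.0583, 0.1733]
tcp_rot: [2.648, 1.691, 0.001]
wrist_force: [-0.0, -0.2, 0.2]
finger_gap: 0.0515
grasp_force: 0.0
```

```bash
python3 -c "
from h import *
togo(.4078,-.3085,.15,1.14)"
```

```text
clock 14.35 pos [0.5009 0.0583 0.1733] yaw 1.1368 go cm [-37.2    6.98   2.32] turn [ 0.    -0.    -0.003] F [-0.  -0.2  0.2] gap 0.0515 grip 0.0
```

Call:
servo_tool([
  [-3.1,0.582,0,0,0,0,5.2],
  [-3.1,0.582,0,0,0,0,5.2],
  [-3.1,0.582,0,0,0,0,5.2],
  [-3.1,0.582,0,0,0,0,5.2],
  [-3.1,0.582,0,0,0,0,5.2],
  [-3.1,0.582,0,0,0,0,5.2],
  [-3.1,0.582,0,0,0,0,5.2],
  [-3.1,0.582,0,0,0,0,5.2],
  [-3.1,0.582,0,0,0,0,5.2],
  [-3.1,0.582,0,0,0,0,5.2],
  [-3.1,0.582,0,0,0,0,5.2],
  [-3.1,0.582,0,0,0,0,5.2],
  [0,0,2.3,0,0,0,5.2],
  [0,0,0,0,0,0,5.2],
  [0,0,0,0,0,0,5.2],
])

```text
clock: 15.85
eef_pos: [0.4087, -0.3082, 0.1501]
tcp_rot: [-2.644, -1.696, -0.0]
wrist_force: [0.6, 0.3, 0.4]
finger_gap: 0.0523
grasp_force: 0.0
```

Run:
```python
from h import *
togo(.4078,-.3085,.014,1.14)
p,d=get_image("top"); q,_=get_image("scene")
np.savez("t2.npz",p=p,q=q)
a=cv2.resize(p[135:250,175:305],(390,345),interpolation=cv2.INTER_CUBIC)
b=cv2.resize(q[160:275,190:320],(390,345),interpolation=cv2.INTER_CUBIC)
cv2.imwrite("pics/c3.png",np.hstack([a,b])[...,::-1])
```

```text
clock 15.85 pos [ 0.4087 -0.3082  0.1501] yaw 1.1407 go cm [-0.07 -0.06 13.61] turn [-0.001 -0.001  0.001] F [0.6 0.3 0.4] gap 0.0523 grip 0.0
```

View pics/c3.png

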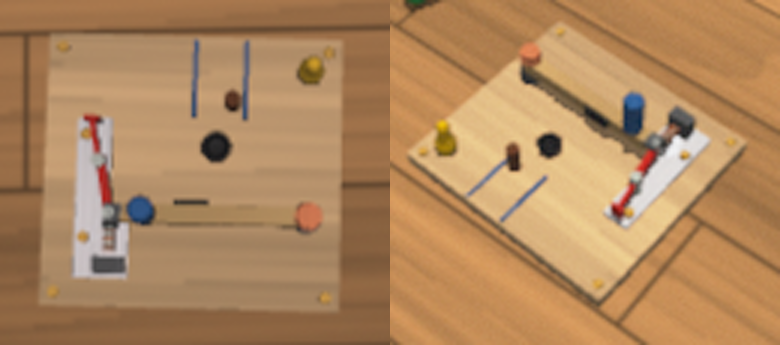

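Picture 3: arm cocked and hooked (nose at (110,213) in the left half). Tee is clear at (216,147) left and (549,145) right. Descending to the ball.

Call:
servo_tool([
  [-0.07,-0.06,3.5,0,0,0,5.2],
  [0,0,3.5,0,0,0,5.2],
  [0,0,3.5,0,0,0,5.2],
  [0,0,2,0,0,0,5.2],
  [0,0,1.1,0,0,0,5.2],
  [0,0,0,0,0,0,5.2],
  [0,0,0,0,0,0,4.2],
  [0,0,0,0,0,0,3.6],
  [0,0,0,0,0,0,3.0],
  [0,0,0,0,0,0,2.5],
  [0,0,0,0,0,0,2.5],
  [0,0,0,0,0,0,2.5],
])

```text
clock: 17.15
eef_pos: [0.4075, -0.3093, 0.0147]
tcp_rot: [2.646, 1.693, -0.0]
wrist_force: [-4.3, 2.0, 12.8]
finger_gap: 0.0283
grasp_force: 58.2
```

Run:
```python
from h import *
togo(.4078,-.3085,.014,1.14)
A=np.load("t2.npz"); c=[]
for k,(u,v) in(("p",(247,184)),("q",(243,208.3))):
    m=(A[k].max(2)<75).astype(np.uint8); n,l,s,cc=cv2.connectedComponentsWithStats(m)
    i=min(range(1,n),key=lambda i:np.hypot(*(cc[i]-(u,v)))); print(cc[i],s[i]); c.append(cc[i])
print("tee tri",tri(*c)[0].round(4),tri(*c)[1],"top",onz("top",*c[0],.024).round(4),"scene",onz("scene",*c[1],.024).round(4))
```

```text
clock 17.15 pos [ 0.4075 -0.3093  0.0147] yaw 1.1381 go cm [ 0.09 -0.01  0.07] turn [ 0.     0.    -0.002] F [-4.3  2.  12.8] gap 0.0283 grip 58.2
[246.37142857 183.64285714] [242 179  10  10  70]
[242.66666667 207.97619048] [239 205   8   7  42]
tee tri [ 0.5612 -0.0038  0.0233] 0.0013697176433931063 top [ 0.5615 -0.0043  0.024 ] scene [ 0.5612 -0.0029  0.024 ]
```

Call:
servo_tool([
  [0,0,0,0,0,0,3.2],
  [0,0,0,0,0,0,4.0],
  [0,0,0,0,0,0,4.4],
  [0,0,0.25,0,0,0,4.4],
  [0,0,0.2,0,0,0,4.4],
  [0,0,0,0,0,0,4.4],
])

```text
clock: 17.75
eef_pos: [0.4076, -0.3091, 0.0087]
tcp_rot: [-2.646, -1.693, 0.0]
wrist_force: [0.0, 0.9, 0.4]
finger_gap: 0.044
grasp_force: 0.0
```

Call:
servo_tool([
  [0,0,0,0,0,0,3.8],
  [0,0,0,0,0,0,3.4],
  [0,0,0,0,0,0,3.0],
  [0,0,0,0,0,0,2.5],
  [0,0,0,0,0,0,2.5],
  [0,0,0,0,0,0,2.5],
])

```text
clock: 18.35
eef_pos: [0.4077, -0.3093, 0.0098]
tcp_rot: [2.646, 1.693, -0.0]
wrist_force: [-3.4, 1.3, 17.1]
finger_gap: 0.0291
grasp_force: 60.3
```

Run:
```python
from h import *
togo(.4078,-.3085,.014,1.14)
```

```text
clock 18.35 pos [ 0.4077 -0.3093  0.0098] yaw 1.1382 go cm [ 0.08 -0.02 -0.42] turn [ 0.     0.    -0.002] F [-3.4  1.3 17.1] gap 0.0291 grip 60.3
```

Call:
servo_tool([
  [0,0,-0.3,0,0,0,2.5],
  [0,0,-0.7,0,0,0,2.5],
  [0,0,-2,0,0,0,2.5],
  [0,0,-4,0,0,0,2.5],
  [0,0,-4,0,0,0,2.5],
  [0,0,0,0,0,0,2.5],
  [0,0,0,0,0,0,2.5],
])

```text
clock: 19.05
eef_pos: [0.4078, -0.3095, 0.1199]
tcp_rot: [2.646, 1.692, 0.001]
wrist_force: [-0.1, 0.3, -1.3]
finger_gap: 0.0291
grasp_force: 59.3
```

Run:
```python
from h import *
togo(.5603,-.0033,.12,0.1)
p,d=get_image("top"); q,_=get_image("scene")
for n,a in(("top",p),("scene",q)): print(n,*[(c,s.tolist()) for c,s in blobs(a,(0,170,60),(6,255,255))[0] if s[4]<300])
u,v=proj("scene",get_state()["eef_pos"]); print(u,v); u,v=int(u),int(v)
cv2.imwrite("pics/c4.png",cv2.resize(q[v-60:v+60,u-60:u+60],(480,480),interpolation=cv2.INTER_CUBIC)[...,::-1])
```

```text
clock 19.05 pos [ 0.4078 -0.3095  0.1199] yaw 1.138 go cm [ 3.419e+01  1.000e+00 -2.000e-02] turn [ 1.000e-03 -1.000e-03  1.038e+00] F [-0.1  0.3 -1.3] gap 0.0291 grip 59.3
top (array([206.38, 181.12]), [206, 178, 2, 7, 8]) (array([209.4 , 196.07]), [208, 190, 4, 12, 30]) (array([377.64, 239.52]), [374, 235, 8, 10, 69]) (array([391.42, 271.57]), [381, 262, 18, 18, 171])
scene (array([205.25, 119.32]), [198, 112, 15, 15, 136]) (array([275.16, 213.  ]), [273, 210, 5, 7, 19]) (array([267.12, 227.44]), [264, 222, 7, 10, 16])
201.05216421580985 117.94070133897976
```

View pics/c4.png

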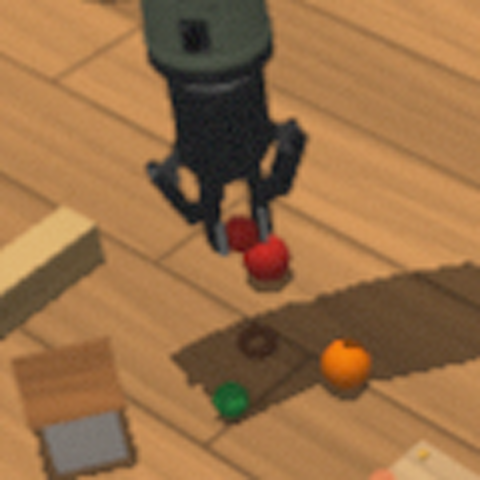

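Picture 4: the small red ball is held between the fingers at (240,233), its ring cup is empty, and the others are untouched. Carrying it to the tee.

Call:
servo_tool([
  [2.85,0.083,0,0,0,0,2.5],
  [2.85,0.083,0,0,0,0,2.5],
  [2.85,0.083,0,0,0,0,2.5],
  [2.85,0.083,0,0,0,0,2.5],
  [2.85,0.083,0,0,0,0,2.5],
  [2.85,0.083,0,0,0,0,2.5],
  [2.85,0.083,0,0,0,0,2.5],
  [2.85,0.083,0,0,0,0,2.5],
  [2.85,0.083,0,0,0,0,2.5],
  [2.85,0.083,0,0,0,0,2.5],
  [2.85,0.083,0,0,0,0,2.5],
  [2.85,0.083,0,0,0,0,2.5],
  [0,0,0,0,0,0.13,2.5],
  [0,0,0,0,0,0.13,2.5],
  [0,0,0,0,0,0.13,2.5],
  [0,0,0,0,0,0.13,2.5],
  [0,0,0,0,0,0.13,2.5],
  [0,0,0,0,0,0.13,2.5],
  [0,0,0,0,0,0.13,2.5],
  [0,0,0,0,0,0.128,2.5],
])

```text
clock: 21.15
eef_pos: [0.5596, -0.0029, 0.118]
tcp_rot: [3.138, 0.149, -0.003]
wrist_force: [0.7, -0.4, -0.5]
finger_gap: 0.029
grasp_force: 59.2
```

Call:
servo_tool([
  [0,0,0,0,0,0,2.5],
  [0,0,0,0,0,0,2.5],
])

```text
clock: 21.35
eef_pos: [0.5597, -0.0028, 0.1184]
tcp_rot: [3.137, 0.164, -0.002]
wrist_force: [-0.3, 0.3, 0.1]
finger_gap: 0.0288
grasp_force: 59.2
```

Run:
```python
from h import *
togo(.5603,-.0033,.0265,0.1)
```

```text
clock 21.35 pos [ 0.5597 -0.0028  0.1184] yaw 0.1045 go cm [0.06 0.05 9.19] turn [0.    0.001 0.004] F [-0.3  0.3  0.1] gap 0.0288 grip 59.2
```

Call:
servo_tool([
  [0.06,0.05,2.5,0,0,0,2.5],
  [0,0,2.5,0,0,0,2.5],
  [0,0,2.0,0,0,0,2.5],
  [0,0,1.2,0,0,0,2.5],
  [0,0,0.6,0,0,0,2.5],
  [0,0,0,0,0,0,2.5],
  [0,0,0,0,0,0,2.5],
])

```text
clock: 22.05
eef_pos: [0.561, -0.0034, 0.0318]
tcp_rot: [-3.138, -0.158, -0.001]
wrist_force: [0.4, 0.5, 0.1]
finger_gap: 0.029
grasp_force: 59.2
```

Call:
servo_tool([
  [0,0,0.1,0,0,0,2.5],
  [0,0,0.1,0,0,0,2.5],
  [0,0,0,0,0,0,2.5],
])

```text
clock: 22.35
eef_pos: [0.5608, -0.0033, 0.0293]
tcp_rot: [-3.138, -0.158, -0.0]
wrist_force: [0.1, -0.4, 0.6]
finger_gap: 0.0289
grasp_force: 59.2
```

Call:
servo_tool([
  [0,0,0.1,0,0,0,2.5],
  [0,0,0,0,0,0,2.5],
])

```text
clock: 22.55
eef_pos: [0.5607, -0.0033, 0.0281]
tcp_rot: [-3.138, -0.157, 0.0]
wrist_force: [0.1, -0.1, 0.1]
finger_gap: 0.0289
grasp_force: 59.2
```

Call:
servo_tool([
  [0,0,0.1,0,0,0,2.5],
  [0,0,0,0,0,0,2.5],
  [0,0,0,0,0,0,2.5],
])

```text
clock: 22.85
eef_pos: [0.5607, -0.0034, 0.0272]
tcp_rot: [-3.138, -0.157, -0.0]
wrist_force: [-0.4, -0.8, 1.7]
finger_gap: 0.0291
grasp_force: 59.4
```

Call:
servo_tool([
  [0,0,0.06,0,0,0,2.5],
  [0,0,0,0,0,0,2.5],
  [0,0,0,0,0,0,2.5],
])

```text
clock: 23.15
eef_pos: [0.5607, -0.0034, 0.0268]
tcp_rot: [-3.138, -0.157, -0.0]
wrist_force: [-2.9, -0.4, 9.6]
finger_gap: 0.0291
grasp_force: 60.0
```

Contact is at the expected seating height, so I'll back off slightly and release.

Call:
servo_tool([
  [0,0,-0.05,0,0,0,2.5],
  [0,0,0,0,0,0,2.8],
  [0,0,0,0,0,0,2.9],
  [0,0,0,0,0,0,3.0],
  [0,0,0,0,0,0,3.1],
  [0,0,0,0,0,0,3.2],
  [0,0,0,0,0,0,3.3],
  [0,0,0,0,0,0,3.5],
  [0,0,0,0,0,0,4.0],
  [0,0,0,0,0,0,4.5],
  [0,0,0,0,0,0,4.8],
  [0,0,0,0,0,0,4.8],
  [0,0,-0.5,0,0,0,4.8],
  [0,0,-1.5,0,0,0,4.8],
  [0,0,-3,0,0,0,4.8],
  [0,0,-4,0,0,0,4.8],
  [0,0,-4,0,0,0,4.8],
  [0,0,0,0,0,0,4.8],
])

```text
clock: 24.95
eef_pos: [0.5625, -0.0035, 0.1627]
tcp_rot: [3.137, 0.157, 0.012]
wrist_force: [0.4, -0.2, -1.9]
finger_gap: 0.0482
grasp_force: 0.0
```

Call:
servo_tool([
  [0,4,-2,0,0,0,4.8],
  [0,4,0,0,0,0,4.8],
  [0,4,0,0,0,0,4.8],
  [0,4,0,0,0,0,4.8],
  [0,4,0,0,0,0,4.8],
  [0,4,0,0,0,0,4.8],
  [0,0,0,0,0,0,4.8],
  [0,0,0,0,0,0,4.8],
])

```text
clock: 25.75
eef_pos: [0.5844, -0.2427, 0.1776]
tcp_rot: [-3.138, -0.155, -0.0]
wrist_force: [0.7, 0.6, 0.4]
finger_gap: 0.0479
grasp_force: 0.0
```

Run:
```python
from h import *
togo(.5603,-.0033,.0265,0.1)
p,d=get_image("top"); q,_=get_image("scene")
a=cv2.resize(p[135:250,175:305],(390,345),interpolation=cv2.INTER_CUBIC)
b=cv2.resize(q[160:275,190:320],(390,345),interpolation=cv2.INTER_CUBIC)
cv2.imwrite("pics/c5.png",np.hstack([a,b])[...,::-1])
for n,a in(("top",p),("scene",q)): print(n,*[(c,s.tolist()) for c,s in blobs(a,(0,190,60),(6,255,255))[0] if s[4]<300])
print(proj("top",(.5607,-.0034,.0395)),proj("scene",(.5607,-.0034,.0395)))
```

```text
clock 25.75 pos [ 0.5844 -0.2427  0.1776] yaw 0.099 go cm [ -0.04 -24.06  15.11] turn [-0.    -0.    -0.001] F [0.7 0.6 0.4] gap 0.0479 grip 0.0
top (array([246.45, 182.7 ]), [242, 178, 10, 11, 84]) (array([209.36, 196.48]), [208, 191, 4, 11, 25])
scene (array([206.94, 120.46]), [202, 116, 11, 11, 84]) (array([242.59, 204.9 ]), [239, 201, 8, 9, 58]) (array([275.29, 213.07]), [273, 210, 5, 7, 14]) (array([265.75, 229.5 ]), [264, 228, 4, 4, 8])
[245.95297403 183.17142703] [242.49864626 204.85635274]
```

View pics/c5.png

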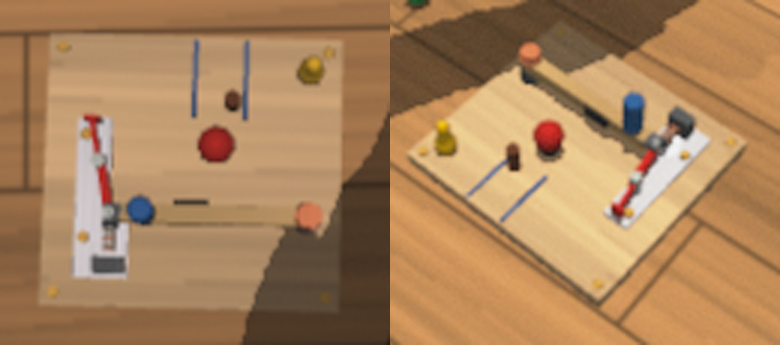

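Picture 5: the red ball sits on the tee (left (216,145), right (549,137)), within a pixel of its predicted place. The arm is still hooked and the skittle has not moved. Handing in.

```bash
python3 -c "
from station import *
print(hand_in())"
```

```text
the job is handed in; nothing more can be done
None
```

The launcher is cocked with the catch carrying the arm, the small red ball is on the tee, and the job was handed in at about 26 s of the 72 s allowed; no verdict was returned.

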